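Steady a rocking parts scale, then weigh a drawer of parts

TASK

The small counting scale in front of you rocks because its front right levelling foot (right as you face it) has been wound up clear of the bench. Turn that foot's knob clockwise, feeling as you go, until the foot carries its share and the scale stands firmly on all four feet without rocking, but do not jack it up so far that another foot comes off. Then let go of the scale and set the open drawer of parts gently on its pan for weighing; don't lean hard on the scale or its pan, don't shove the scale along, and leave the other things on the bench where they are.

Things in the scene. Friction and masses are not known exactly. Their poses are not given: they have to be found in the camera images.
- scale: compact counting scale, a loose box on four rubber feet, 215 long (x) x 144 wide (y) x 74 mm high, 2.0 kg; light housing, sloped display in front, steel pan on top. Origin on the bench under its middle; +x from its front (knobs, display) to its back, +y to its left side. Feet at x=-95 (front) and +78 (rear), y=+-55 mm. Standing firmly, the front feet carry 4 N each, the rear 6 N each
- screw_right (a point): on the axis of the front right levelling screw (scale frame -95, -55, 74 mm), fixed to the scale, not the screw: the top of the knob comes here when all feet are level with each other. At the start the screw is wound up by an unknown 2.1 to 6.0 mm, so the knob top stands that much higher and its foot hangs 1 to 5 mm off the bench. Knob: black fluted upright cylinder, 32 mm dia., 26 mm tall
- screw_left (a point): the same point of the front left levelling screw (scale frame y=+55 mm), same knob; that screw is right to within 0.3 mm and needs no turning. Both screws: knob, stem and foot are one piece; turned clockwise seen from above they go down through the casting by 8 mm a turn (1.27 mm a radian). Thread friction about 0.03 Nm; a screw stays where it is left and is not turned by pressing on it
- corner_front_right: front right corner lug with the screw, knob and foot it carries; origin on the screw's axis at the level of the feet (scale frame -95, -55, 0 mm). While this foot hangs, 2 to 6 N straight down on its knob tips the scale over until the foot meets the bench; then it is stiff (0.1 mm a newton). With all feet loaded, 8 N on the knob lowers it by only about 0.5 mm
- corner_front_left: front left corner lug with its screw, knob and foot; origin likewise (scale frame -95, +55, 0 mm). The right screw's best place, all feet sharing the load, is 1.2 mm of screw travel past the place where its foot first touches the bench with the scale left alone; 1.2 mm further still, this front left foot comes off the bench
- corner_rear_right: rear right corner with its fixed rubber foot; origin under the foot (scale frame x=+78, y=-55, z=0)
- corner_rear_left: rear left corner with its fixed rubber foot; origin under the foot (scale frame x=+78, y=+55, z=0)
- pan: flat steel weighing pan, 146 (x) x 132 (y) x 4.5 mm, no rim, fixed to the scale; origin at the centre of its underside, its top 58 mm above the bench when the scale stands right
- pan_top (a point): centre of the pan's upper face
- parts_drawer: open plastic parts drawer with small components in it, 112 long (x) x 60 wide (y) x 30 mm high, about 0.18 kg; origin at the centre of its underside, front plate at its -x end. Side walls 24 mm high, grasp across them: 54 mm outside, their middle 2 mm to the +y side of the origin and anywhere along x from -35 to +45 mm
- screwdriver_flat: flat screwdriver lying on the bench, bystander; origin at the middle of its length
- tape_roll: roll of black tape, 61 mm dia., bystander
- flux_tin: round tin, 52 mm dia. x 22 mm, bystander
- battery_9v: square battery standing on end, 48 mm high, bystander
- notepad: small pad of paper, bystander
- circuit_board: circuit board on standoffs, bystander

How it is judged:
By the outcome, as a careful person would: the job done as asked, in the order asked, and still so for the second after the job is handed in, with the robot touching nothing.
It also fails if it takes over 72 s, if anything falls off the work surface, if the arm or the gripper's body presses on something with over 40 N, if the wrist force passes 120 N, or if a joint passes its speed limit or range.

ROBOT

A 6-joint arm with a two-finger parallel gripper is mounted at the origin on a cart in front of the work surface, level with it; the furniture and walls round the work are solid. World frame = base frame: x ahead of the robot, y to its left, z up, the work surface at z = 0. Lengths are in mm, angles in rad, forces in N, time in s.
With the tool pointing down it reaches from about 400 to 925 mm from the base axis. Payload 3.4 kg.
Tool frame: the origin (TCP) lies midway between the tips of the shut fingers; the grasp point (between the pads) lies bot.grip_point_offset behind it (bot.grip_point_offset is the distance from the TCP to the grasp point, in mm); z points along the fingers, y is the line along which they close (so a half turn about z gives the same grasp; the last joint's range is limited). The gripper opens to 85 mm and grips with 20 to 120 N. Pads are 22 mm wide; open, the fingers measure 114 mm over their backs; the gripper's body (76 mm by 85 mm) begins 54 mm behind the grasp point. The pads swing forward as they close: fully open they stand 13 mm farther back than shut.
Start: joints at [1.117, 0.307, 1.506, -0, 1.328, -0.073], TCP at [213.196, 534.021, 231.305] pointing down, gripper open.
Joint ranges: [-3.12, 3.12], [-1.05, 2.28], [0.14, 2.33], [-1.42, 4.57], [0.1, 2.73], [-2.68, 2.68]. Speed limits (rad/s): [2.57, 2.57, 3.14, 3.14, 3.14, 3.14].

INTERFACE

Orientations are given as a unit quaternion [w, x, y, z].
In Python, from cell import bot, cams gives the robot as it stands.
- The arm moves only by the tool apply_moves, never from a script. Its arguments are lists of equal length, an entry for each row: "slide": the shift along the tool's x, y, z in m, a list of three; "turn": the turn, a rotation vector about the tool's x, y, z in degrees, a list of three; "jaw": the finger opening in m, from 0 to 0.0854. A call has 1 to 10 rows; each row shifts and turns the commanded pose from where the row before left it, along the tool's axes as they then stand; what a row does not reach is not made up. A row lasts 1/10 s, in which the tool goes at most 50 mm and 8.59 degrees, less where a joint would pass 70% of its speed; a pose out of reach is approached as far as the arm can. A call with a gripper value outside its range is refused whole. The fingers move at their own pace and stop on an object; "squeeze" is the grip in N (left out, the last holds). Time passes only in rows, so rows that do not move let the fingers close. It gives the time, the measured TCP pose, the force, the opening and the grip force at its end, in the units of the state.
- bot.sense(): the state, without advancing time (a new reading comes with each control period).
- cams.get_image(name): name is "scene" or "side" or "wrist"; returns a dict with "img" (400x640x3 uint8, blue, green, red), "range_z" (400x640 float32, mm along the optical axis (not along the pixel's ray), 0 where there is no reading), "fx", "fy", "cx", "cy" (pixels), "xyz" and "orientation" of the camera in the world. Camera axes: x right, y down, z forward; pixel columns grow to the right and rows downward; lengths in mm; the calibration is good to about 2 mm. A picture is of the moment at which its call begins.
- bot.finish_job(): hands the job in; it is judged then, once.
The state is a dict: "clock": time; "joint_positions": joint angles; "joint_vel": joint speeds; "tau": joint torques, N m; "ee_pos": TCP position; "eef_rot": TCP orientation; "force": force on the tool from outside, world axes, zero at the start; "moment": the same for the moment, N m; "gripper_width": opening from 0.0 (shut) to 1.0 (fully open); "gripper_force": force on a finger pad.
Only numpy, scipy, OpenCV 4.12 (cv2) and the standard library are available. Lean on these libraries where they do the work, as an engineer would, in place of code of your own. Each camera call takes 0.05 s, during which the arm holds its last target. There are 200 camera calls.

## Working session

There is one attempt and no reset: what is moved stays moved. The work goes in short steps, Python scripts to look and compute and a tool call to move; the robot and the scene stay as the last step left them, time stands still between calls to the robot, and variables do not carry over. Pictures are saved under pics/ and viewed, at most 10 in all, crops included, and the job is handed in when it is done.

Besides the shell and the picture viewer there is one more tool, called after "Request:" as name(argument=value, ...), one argument or row to a line, values as JSON. apply_moves: Moves the arm, as the interface text tells. Its arguments: {"type":"object","properties":{"slide":{"type":"array","items":{"type":"array","items":{"type":"number"}}},"turn":{"type":"array","items":{"type":"array","items":{"type":"number"}}},"jaw":{"type":"array","items":{"type":"number"}},"squeeze":{"type":"number"}},"required":["slide","turn","jaw"]}

```bash
mkdir -p pics; ls; python3 - <<'E'
from cell import bot,cams
import cv2,numpy as np
print(bot.sense(),bot.grip_point_offset)
a=[]
for n in("scene","side"):
    d=cams.get_image(n);np.save(f"{n}.npy",d,allow_pickle=True);cv2.imwrite(f"pics/{n}0.png",d["img"]);print(n,d["fx"],d["cx"],d["cy"],d["xyz"],d["orientation"])
E
```

```text
pics
{'clock': 0.0, 'joint_positions': array([ 1.11748736e+00,  3.07577369e-01,  1.50768350e+00, -7.09837378e-06,
        1.32841938e+00, -7.35013052e-02]), 'joint_vel': array([ 0.00238061, -0.00145309,  0.00200103,  0.00029264,  0.00094282,
        0.00079579]), 'tau': array([-2.86058339e-04, -4.57546663e+01, -2.51911157e+01, -4.23665015e-04,
        1.33776528e-02, -2.33560729e-05]), 'ee_pos': array([212.89000225, 533.37154254, 230.37474353]), 'eef_rot': array([-2.68447729e-04,  1.88763510e-01,  9.82022020e-01, -1.00869343e-03]), 'force': array([ 0.2198566 , -0.03679809, -0.16113692]), 'moment': array([0.00165499, 0.00771054, 0.06033209]), 'gripper_force': 0.0, 'gripper_width': 0.9997579522706221} 18.700000000000003
scene 481.5210743006548 318.4879224802793 201.01706071937392 [-665.54158972 -630.42565406 1246.53419587] [-0.35668231  0.78174885 -0.46083525  0.221985  ]
side 429.5415748664779 320.43453351073265 195.17987346874435 [ -20.93754961 -492.37090441 1279.74245331] [-0.24443834  0.87043556 -0.41243365  0.1117601 ]
```

View pics/scene0.png

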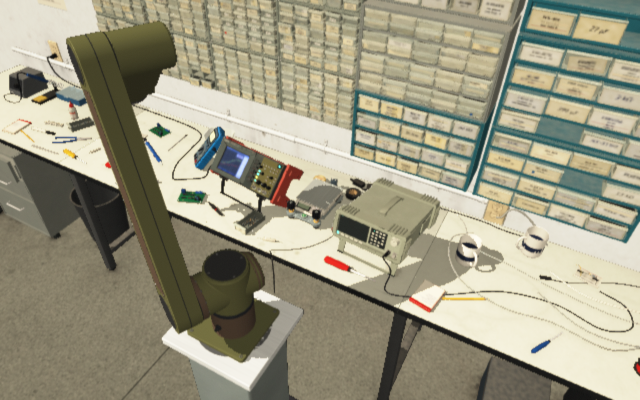

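View pics/side0.png

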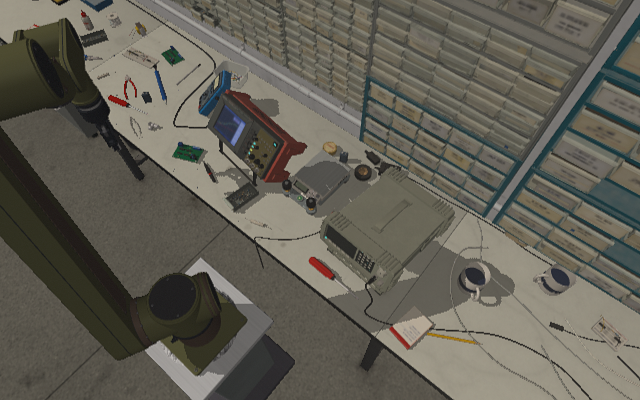

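The side view shows the scale near (322,182), its knobs at about (287,186) and (311,205), and the drawer at about (242,195). It stands between the red scope and the grey instrument. I'll zoom in and cast rays.

```bash
cat > h.py <<'E'
import numpy as np,cv2
from scipy.spatial.transform import Rotation as R
def rot(q): return R.from_quat([q[1],q[2],q[3],q[0]])
def cloud(d):
    v,u=np.mgrid[:400,:640]; z=d["range_z"]
    p=np.stack([(u-d["cx"])/d["fx"]*z,(v-d["cy"])/d["fy"]*z,z],-1)
    return rot(d["orientation"]).apply(p.reshape(-1,3)).reshape(400,640,3)+d["xyz"]
def ray(d,u,v,h):
    r=rot(d["orientation"]).apply([(u-d["cx"])/d["fx"],(v-d["cy"])/d["fy"],1]); o=np.array(d["xyz"])
    return o+r*(h-o[2])/r[2]
E
python3 - <<'E'
from h import *
d=np.load("side.npy",allow_pickle=True).item()
c=d["img"][130:250,215:375]
cv2.imwrite("pics/c1.png",cv2.resize(c,None,fx=5,fy=5,interpolation=cv2.INTER_CUBIC))
P=cloud(d)
for u,v in[(287,186),(311,205),(242,195),(325,180),(345,165),(240,120),(350,230),(300,150)]:
    print(u,v,P[v,u].round(0),ray(d,u,v,74).round(0))
E
```

```text
287 186 [496.  88.  71.] [495.  86.  74.]
311 205 [490. -22.  72.] [489. -22.  74.]
242 195 [399. 217.   3.] [375. 178.  74.]
325 180 [603.  11.  55.] [593.   3.  74.]
345 165 [730.  20.  -4.] [684. -11.  74.]
240 120 [548. 335. 176.] [600. 412.  74.]
350 230 [ 451. -203.  182.] [ 498. -175.   74.]
300 150 [616. 131. 110.] [635. 151.  74.]
```

View pics/c1.png

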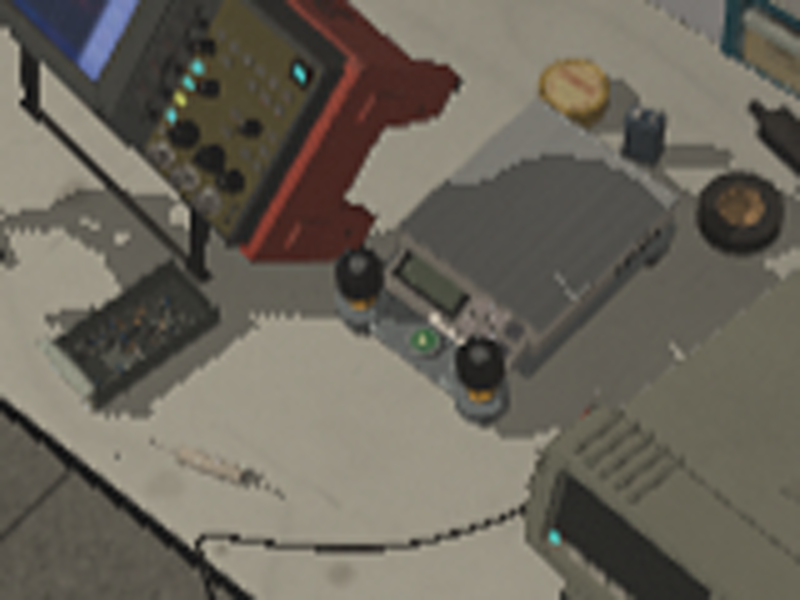

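The crop shows the right knob top at about (311,200), the left at about (287,181), and the drawer centred near (243,197) with its front plate at lower left. Next I'll get precise geometry and obstacle heights.

```bash
cat >> h.py <<'E'
def delta(s,p,yaw):
    """slide (mm, tool axes) and yaw turn (deg) from state s to TCP p, tool down, tool-y world angle yaw deg"""
    Rt=rot(s["eef_rot"]); y=Rt.apply([0,1,0]); a=np.degrees(np.arctan2(y[1],y[0]))
    return Rt.inv().apply(np.array(p)-s["ee_pos"]).round(1), a, -((yaw-a+180)%360-180)
E
python3 - <<'E'
from h import *
from cell import bot
d=np.load("side.npy",allow_pickle=True).item(); e=np.load("scene.npy",allow_pickle=True).item()
for n,d in(("side",d),("scene",e)):
    P=cloud(d); ok=d["range_z"]>0
    print(n)
    for x in range(350,760,40):
        row=[]
        for y in range(-200,420,40):
            m=ok&(abs(P[...,0]-x)<20)&(abs(P[...,1]-y)<20)
            row.append(f"{P[m][:,2].max():4.0f}" if m.sum() else "   .")
        print(x,*row)
    m=ok&(P[...,2]>64)&(P[...,2]<95)&(P[...,0]>465)&(P[...,0]<530)&(P[...,1]>-60)&(P[...,1]<120)
    for lo,hi in((-60,20),(50,120)):
        k=m&(P[...,1]>lo)&(P[...,1]<hi); q=P[k]; q=q[q[:,2]>np.percentile(q[:,2],50)]; print(len(q),np.median(q,0),q.max(0),q.min(0))
    # drawer
    m=ok&(P[...,2]>12)&(P[...,2]<45)&(P[...,0]>340)&(P[...,0]<500)&(P[...,1]>120)&(P[...,1]<300)
    q=P[m].astype(np.float32); print(len(q),cv2.minAreaRect(q[:,:2]),q[:,2].max())
    m=ok&(P[...,2]>45)&(P[...,2]<70)&(P[...,0]>550)&(P[...,0]<690)&(P[...,1]>-60)&(P[...,1]<130)
    q=P[m].astype(np.float32); print(len(q),cv2.minAreaRect(q[:,:2]),np.median(q[:,2]))
s=bot.sense(); print(delta(s,[480,30,330],0))
E
```

```text
side
350   27   29   29    6    5    9    8   12   13    5   35   34    4    6    7    7
390  102  104  101    5    6    6    6    6    5   24   26   28    5   12   19   21
430  198  198  189    7   10    4    5    6    5  105  124   27    6    6    6    5
470  195  193  188    5   70   78   29   71   80  146  146  146  136  125  119  117
510  171  171  168    2   82   79   43   78  162  192  184  182  175  169  162  158
550  162  162  153   11   61   63   62   64  194  202  200  202  205  204  203  206
590  151  151    .    5   62   64   63   66  185  189  187  189  194  198  204  205
630  142  142    .    6   62   64   66   63  150  148  157  159  163  168  171  178
670  134  133    1    6   62   61   63   64   60    7   -1    .    .  128  133  139
710  768  758  742  726  707  677  657  644  619  609  591  572  547  529  501  501
750  665  378  664  663  678  668  658  632  623  600  587  569  555  536  518  501
36 [498.43879235 -12.08502423  77.2887923 ] [512.62178777   0.62208852  81.50389408] [483.76857518 -26.43827029  75.06143466]
30 [501.57310054  97.26940229  74.31108902] [516.69821769 109.93427702  80.5323439 ] [490.51037887  83.45072897  72.18808592]Traceback (most recent call last):
  File "<stdin>", line 18, in <module>
cv2.error: OpenCV(4.12.0) /io/opencv/modules/imgproc/src/convhull.cpp:143: error: (-215:Assertion failed) total >= 0 && (depth == CV_32F || depth == CV_32S) in function 'convexHull'
```

```bash
python3 - <<'E'
from h import *
from cell import bot
d=np.load("side.npy",allow_pickle=True).item()
P=cloud(d); ok=d["range_z"]>0
m=ok&(P[...,2]>10)&(P[...,2]<45)&(P[...,0]>340)&(P[...,0]<500)&(P[...,1]>120)&(P[...,1]<300)
q=P[m].astype(np.float32); print(len(q),cv2.minAreaRect(q[:,:2]),q[:,2].max() if len(q) else 0)
s=bot.sense()
for p in([420,250,330],[440,40,300]): print(delta(s,p,90))
E
```

```text
Traceback (most recent call last):
cv2.error: OpenCV(4.12.0) /io/opencv/modules/imgproc/src/convhull.cpp:143: error: (-215:Assertion failed) total >= 0 && (depth == CV_32F || depth == CV_32S) in function 'convexHull'
```

```bash
python3 - <<'E'
from h import *
from cell import bot
s=bot.sense()
for p in([420,250,330],[440,40,300]): print(delta(s,p,90))
E
```

```text
(array([-297.4, -186.7,  -99.2]), np.float64(68.23798163512411), np.float64(-21.76201836487587))
(array([-393.8, -374.2,  -68.9]), np.float64(68.23798163512411), np.float64(-21.76201836487587))
```

Request:
apply_moves(
  slide=[
    [-0.037,-0.023,-0.0125],
    [-0.037,-0.023,-0.0125],
    [-0.037,-0.023,-0.0125],
    [-0.037,-0.023,-0.0125],
    [-0.037,-0.023,-0.0125],
    [-0.037,-0.023,-0.0125],
    [-0.037,-0.023,-0.0125],
    [-0.037,-0.023,-0.0125],
    [-0.02,-0.037,0.006],
    [-0.02,-0.037,0.006],
  ],
  turn=[
    [0,0,0],
    [0,0,0],
    [0,0,0],
    [0,0,0],
    [0,0,0],
    [0,0,0],
    [0,0,0],
    [0,0,0],
    [0,0,0],
    [0,0,0],
  ],
  jaw=[0.0854,0.0854,0.0854,0.0854,0.0854,0.0854,0.0854,0.0854,0.0854,0.0854],
)

```text
clock: 1.1
ee_pos: [430.4, 168.2, 319.3]
eef_rot: [0.0, 0.189, 0.982, 0.0]
force: [0.7, 0.0, -0.5]
gripper_width: 1.002
gripper_force: 0.0
```

Request:
apply_moves(
  slide=[
    [-0.019,-0.0375,0.006],
    [-0.019,-0.0375,0.006],
    [-0.019,-0.0375,0.006],
    [0,0,0],
    [0,0,0],
    [0,0,0],
    [0,0,0],
  ],
  turn=[
    [0,0,0],
    [0,0,0],
    [0,0,0],
    [0,0,-7],
    [0,0,-7],
    [0,0,-7.8],
    [0,0,0],
  ],
  jaw=[0.085,0.085,0.085,0.085,0.085,0.085,0.085],
)

```text
clock: 1.8
ee_pos: [440.5, 43.9, 300.9]
eef_rot: [-0.0, -0.0, 1.0, 0.0]
force: [-0.6, 0.3, -0.0]
gripper_width: 0.997
gripper_force: 0.0
```

```bash
cat > look.py <<'E'
import sys
from h import *
from cell import bot,cams
d=cams.get_image("wrist");np.save("wrist.npy",d,allow_pickle=True);cv2.imwrite(sys.argv[1],d["img"])
s=bot.sense();print({k:np.round(s[k],3) for k in("clock","joint_positions","ee_pos","force","moment")},d["xyz"],d["fx"])
E
python3 look.py pics/w1.png
```

```text
{'clock': np.float64(1.85), 'joint_positions': array([ 0.004,  0.067,  1.641, -0.   ,  1.435, -1.564]), 'ee_pos': array([440.533,  44.098, 300.974]), 'force': array([-0.202,  0.097, -0.107]), 'moment': array([0.024, 0.   , 0.02 ])} [367.2418963   44.82379069 443.7687084 ] 338.54441999672997
```

View pics/w1.png

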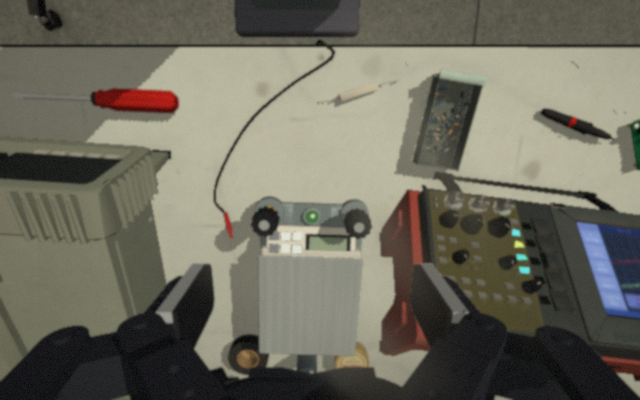

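The wrist view shows the right knob at (265,220), the left knob at (357,222), and the drawer centred near (449,120) with its pale front plate at the top.

```bash
python3 - <<'E'
from h import *
d=np.load("wrist.npy",allow_pickle=True).item();P=cloud(d);g=d["img"].max(2)
for c,nm in((265,"R"),(357,"L")):
    x0=c-30;y0=190
    m=((P[...,2]>66)&(P[...,2]<95)).astype(np.uint8); k=np.zeros_like(m);k[195:245,c-25:c+25]=m[195:245,c-25:c+25]
    v,u=np.nonzero(k); (cx,cy),r=cv2.minEnclosingCircle(np.stack([u,v],1).astype(np.float32)); z=np.median(P[k>0][:,2]); Q=P[k>0]
    print(nm,cx,cy,r,z,np.percentile(Q[:,2],[10,90]),(Q.max(0)+Q.min(0))/2,ray(d,cx,cy,78).round(1))
# drawer
m=((P[...,2]>12)&(P[...,2]<45)).astype(np.uint8);m[:60]=0;m[180:]=0;m[:,:400]=0;m[:,500:]=0
v,u=np.nonzero(m); Q=np.ascontiguousarray(P[m>0][:,:2].astype(np.float32)); print("drawer",len(Q),cv2.minAreaRect(Q),np.percentile(P[m>0][:,2],[5,50,90,98]))
for y in(75,85,120,160):
    r=[(i,P[y,i].round(0)) for i in np.nonzero(m[y])[0]]; print(y,r[0],r[-1])
# pan
m=((P[...,2]>50)&(P[...,2]<68)).astype(np.uint8);m[:250]=0;m[:,:250]=0;m[:,370:]=0
Q=np.ascontiguousarray(P[m>0][:,:2].astype(np.float32)); print("pan",cv2.minAreaRect(Q),np.median(P[m>0][:,2]))
b=P[60:100,200:350,2];print("bench",np.median(b))
for v in range(205,262,4): print(v,P[v,275].round(0),P[v,310].round(0),P[v,265].round(0))
for u in(410,420,430,440,450,460): print(u,[P[v,u].round(0).tolist() for v in(165,175,180,185,195)])
E
```

```text
R 263.8380432128906 222.34507751464844 13.936736106872559 76.47115696108182 [72.92035503 77.71153039] [499.02104446 -11.03542984  72.64069525] [496.4 -10.1  78. ]
L 357.8898010253906 225.01739501953125 13.522916793823242 73.28974762601973 [70.8790615 74.4900555] [502.82464239  98.71609676  70.975317  ] [499.5  97.6  78. ]
drawer 1490 ((394.4295654296875, 210.13990783691406), (61.48843002319336, 129.265380859375), 84.76781463623047) [13.04841953 23.12514013 29.89275443 30.88116408]
75 (np.int64(434), array([333., 190.,  12.])) (np.int64(479), array([335., 236.,  28.]))
85 (np.int64(433), array([345., 190.,  13.])) (np.int64(485), array([345., 244.,  29.]))
120 (np.int64(425), array([385., 183.,  16.])) (np.int64(472), array([385., 236.,  26.]))
160 (np.int64(415), array([435., 176.,  13.])) (np.int64(460), array([433., 229.,  24.]))
pan ((621.8182373046875, 39.69241714477539), (131.98434448242188, 147.23126220703125), 87.87803649902344) 57.53670965370577
bench 0.12000073858058613
205 [490.  -2.  30.] [492.  42.  24.] [484. -12.  50.]
209 [495.  -2.  30.] [495.  42.  31.] [484. -10.  6
[... 705 characters left out ...]
5. -14.  58.]
410 [[443.0, 174.0, 2.0], [457.0, 176.0, -0.0], [464.0, 176.0, -0.0], [471.0, 177.0, -1.0], [461.0, 151.0, 90.0]]
420 [[444.0, 188.0, -0.0], [457.0, 189.0, 0.0], [464.0, 189.0, 0.0], [471.0, 190.0, -1.0], [459.0, 159.0, 98.0]]
430 [[439.0, 192.0, 24.0], [457.0, 202.0, 0.0], [464.0, 203.0, -0.0], [471.0, 204.0, -2.0], [456.0, 166.0, 109.0]]
440 [[441.0, 209.0, 12.0], [454.0, 210.0, 13.0], [460.0, 209.0, 18.0], [471.0, 217.0, -1.0], [456.0, 176.0, 108.0]]
450 [[443.0, 226.0, 2.0], [455.0, 224.0, 10.0], [458.0, 219.0, 26.0], [461.0, 213.0, 42.0], [453.0, 182.0, 119.0]]
460 [[443.0, 240.0, 0.0], [457.0, 242.0, -0.0], [461.0, 238.0, 11.0], [470.0, 244.0, 0.0], [453.0, 191.0, 120.0]]
```

Request:
apply_moves(
  slide=[
    [-0.0192,-0.0182,0.03],
    [-0.0192,-0.0182,0.03],
    [-0.0191,-0.0181,0.03],
    [0,0,0.04],
    [0,0,0.04],
    [0,0,0.025],
    [0,0,0.015],
    [0,0,0],
    [0,0,0],
    [0,0,0],
  ],
  turn=[
    [0,0,0],
    [0,0,0],
    [0,0,0],
    [0,0,0],
    [0,0,0],
    [0,0,0],
    [0,0,0],
    [0,0,0],
    [0,0,0],
    [0,0,0],
  ],
  jaw=[0,0,0,0,0,0,0,0,0,0],
  squeeze=20,
)

```text
clock: 2.85
ee_pos: [499.5, -10.2, 92.4]
eef_rot: [0.001, -0.0, 1.0, -0.0]
force: [-0.7, -0.0, 1.6]
gripper_width: 0.0
gripper_force: 0.0
```

Request:
apply_moves(
  slide=[
    [0,0,0.005],
    [0,0,0.005],
    [0,0,0.002],
    [0,0,0],
  ],
  turn=[
    [0,0,0],
    [0,0,0],
    [0,0,0],
    [0,0,0],
  ],
  jaw=[0,0,0,0],
)

```text
clock: 3.25
ee_pos: [498.0, -10.2, 79.0]
eef_rot: [-0.0, -0.0, 1.0, 0.0]
force: [0.5, 0.2, 1.0]
gripper_width: 0.003
gripper_force: 0.0
```

Request:
apply_moves(
  slide=[
    [0,0,0],
    [0,0,0],
  ],
  turn=[
    [0,0,0],
    [0,0,0],
  ],
  jaw=[0,0],
)

```text
clock: 3.45
ee_pos: [498.5, -10.3, 79.4]
eef_rot: [0.0, -0.0, 1.0, -0.0]
force: [-0.0, 0.7, 0.1]
gripper_width: 0.0
gripper_force: 0.0
```

Request:
apply_moves(
  slide=[
    [0,0,0.0005],
    [0,0,0],
  ],
  turn=[
    [0,0,0],
    [0,0,0],
  ],
  jaw=[0,0],
)

```text
clock: 3.65
ee_pos: [498.4, -10.3, 78.8]
eef_rot: [0.0, -0.0, 1.0, -0.0]
force: [1.0, -0.1, -0.5]
gripper_width: -0.003
gripper_force: 0.0
```

Request:
apply_moves(
  slide=[
    [0,0,0.0005],
    [0,0,0],
  ],
  turn=[
    [0,0,0],
    [0,0,0],
  ],
  jaw=[0,0],
)

```text
clock: 3.85
ee_pos: [498.3, -10.2, 78.3]
eef_rot: [-0.0, -0.0, 1.0, 0.0]
force: [0.9, 0.1, 0.4]
gripper_width: -0.001
gripper_force: 0.0
```

Request:
apply_moves(
  slide=[
    [0,0,0.0005],
    [0,0,0],
  ],
  turn=[
    [0,0,0],
    [0,0,0],
  ],
  jaw=[0,0],
)

```text
clock: 4.05
ee_pos: [498.3, -10.2, 77.8]
eef_rot: [-0.0, -0.0, 1.0, -0.0]
force: [-0.8, 0.6, 0.6]
gripper_width: 0.0
gripper_force: 0.0
```

Request:
apply_moves(
  slide=[
    [0,0,0.0005],
    [0,0,0],
  ],
  turn=[
    [0,0,0],
    [0,0,0],
  ],
  jaw=[0,0],
)

```text
clock: 4.25
ee_pos: [498.4, -10.2, 77.3]
eef_rot: [-0.0, -0.0, 1.0, 0.0]
force: [0.1, -0.3, 0.2]
gripper_width: 0.002
gripper_force: 0.0
```

Request:
apply_moves(
  slide=[
    [0,0,0.0005],
    [0,0,0],
  ],
  turn=[
    [0,0,0],
    [0,0,0],
  ],
  jaw=[0,0],
)

```text
clock: 4.45
ee_pos: [498.3, -10.2, 76.7]
eef_rot: [-0.0, -0.0, 1.0, -0.0]
force: [0.2, -0.8, 0.5]
gripper_width: 0.002
gripper_force: 0.0
```

Request:
apply_moves(
  slide=[
    [0,0,0.0005],
    [0,0,0],
  ],
  turn=[
    [0,0,0],
    [0,0,0],
  ],
  jaw=[0,0],
)

```text
clock: 4.65
ee_pos: [498.3, -10.2, 76.3]
eef_rot: [-0.0, -0.0, 1.0, 0.0]
force: [0.2, 0.7, 0.8]
gripper_width: 0.003
gripper_force: 0.0
```

Request:
apply_moves(
  slide=[
    [0,0,0.0005],
    [0,0,0],
  ],
  turn=[
    [0,0,0],
    [0,0,0],
  ],
  jaw=[0,0],
)

```text
clock: 4.85
ee_pos: [498.4, -10.3, 75.8]
eef_rot: [0.0, -0.0, 1.0, -0.0]
force: [-0.1, -0.3, -0.1]
gripper_width: -0.0
gripper_force: 0.1
```

Request:
apply_moves(
  slide=[
    [0,0,0.0005],
    [0,0,0],
  ],
  turn=[
    [0,0,0],
    [0,0,0],
  ],
  jaw=[0,0],
)

```text
clock: 5.05
ee_pos: [498.4, -10.3, 75.4]
eef_rot: [0.0, -0.0, 1.0, -0.0]
force: [-0.4, -0.4, 2.6]
gripper_width: -0.001
gripper_force: 1.2
```

Request:
apply_moves(
  slide=[
    [0,0,0.0005],
    [0,0,0],
  ],
  turn=[
    [0,0,0],
    [0,0,0],
  ],
  jaw=[0,0],
)

```text
clock: 5.25
ee_pos: [498.2, -10.5, 74.9]
eef_rot: [-0.0, -0.0, 1.0, -0.0]
force: [-1.9, -1.5, 3.6]
gripper_width: 0.002
gripper_force: 1.9
```

Request:
apply_moves(
  slide=[
    [0,0,0.0005],
    [0,0,0],
  ],
  turn=[
    [0,0,0],
    [0,0,0],
  ],
  jaw=[0,0],
)

```text
clock: 5.45
ee_pos: [498.0, -10.7, 74.4]
eef_rot: [-0.0, -0.0, 1.0, -0.0]
force: [-3.1, -2.8, 5.1]
gripper_width: 0.003
gripper_force: 2.6
```

Request:
apply_moves(
  slide=[
    [0,0,0.0005],
    [0,0,0],
  ],
  turn=[
    [0,0,0],
    [0,0,0],
  ],
  jaw=[0,0],
)

```text
clock: 5.65
ee_pos: [498.0, -10.8, 73.9]
eef_rot: [-0.0, -0.001, 1.0, -0.0]
force: [-2.4, -4.3, 5.7]
gripper_width: -0.002
gripper_force: 2.7
```

Request:
apply_moves(
  slide=[
    [0,0,0.0005],
    [0,0,0],
  ],
  turn=[
    [0,0,0],
    [0,0,0],
  ],
  jaw=[0,0],
)

```text
clock: 5.85
ee_pos: [497.9, -10.8, 73.4]
eef_rot: [-0.0, -0.001, 1.0, -0.0]
force: [-2.6, -4.2, 5.7]
gripper_width: 0.001
gripper_force: 2.8
```

Request:
apply_moves(
  slide=[
    [0,0,0.0005],
    [0,0,0],
  ],
  turn=[
    [0,0,0],
    [0,0,0],
  ],
  jaw=[0,0],
)

```text
clock: 6.05
ee_pos: [497.9, -10.8, 73.0]
eef_rot: [-0.0, -0.001, 1.0, -0.001]
force: [-3.3, -3.9, 6.4]
gripper_width: -0.0
gripper_force: 3.3
```

Request:
apply_moves(
  slide=[
    [0,0,0.0005],
    [0,0,0],
  ],
  turn=[
    [0,0,0],
    [0,0,0],
  ],
  jaw=[0,0],
)

```text
clock: 6.25
ee_pos: [497.9, -10.9, 72.8]
eef_rot: [-0.0, -0.001, 1.0, -0.001]
force: [-3.6, -4.4, 10.0]
gripper_width: 0.003
gripper_force: 4.8
```

Request:
apply_moves(
  slide=[
    [0,0,-0.004],
    [0,0,-0.014],
    [0,0,-0.014],
    [0,0,0],
    [0,0,0],
    [0,0,0],
    [0,0,0],
  ],
  turn=[
    [0,0,0],
    [0,0,0],
    [0,0,0],
    [0,0,0],
    [0,0,0],
    [0,0,0],
    [0,0,0],
  ],
  jaw=[0,0.055,0.055,0.055,0.055,0.055,0.055],
)

```text
clock: 6.95
ee_pos: [497.8, -10.1, 103.5]
eef_rot: [-0.001, -0.0, 1.0, 0.0]
force: [0.0, 0.2, 0.2]
gripper_width: 0.643
gripper_force: 0.0
```

```bash
python3 look.py pics/w2.png; python3 - <<'E'
from h import *
d=np.load("wrist.npy",allow_pickle=True).item();P=cloud(d)
for lo,hi in((-50,30),(60,130)):
    k=(d["range_z"]>0)&(P[...,2]>68)&(P[...,2]<90)&(P[...,0]>470)&(P[...,0]<530)&(P[...,1]>lo)&(P[...,1]<hi)
    Q=P[k]; 
    if len(Q): Q=Q[Q[:,2]>np.percentile(Q[:,2],95)-4]; print(len(Q),np.percentile(Q,2,0).round(1),np.percentile(Q,98,0).round(1),np.median(Q,0).round(1))
E
```

```text
{'clock': np.float64(7.0), 'joint_positions': array([-0.105,  0.341,  1.835,  0.   ,  0.967, -1.677]), 'ee_pos': array([497.91 , -10.117, 103.601]), 'force': array([-0.557, -0.105,  0.158]), 'moment': array([ 0.039, -0.022, -0.001])} [424.64582883  -9.25581214 246.42720322] 338.54441999672997
2135 [485.9 -23.9  74.2] [512.2   2.4  78.2] [498.2 -10.7  76.8]
2083 [489.5  85.2  71.1] [515.7 111.6  75.1] [502.   97.8  73.6]
```

View pics/w2.png

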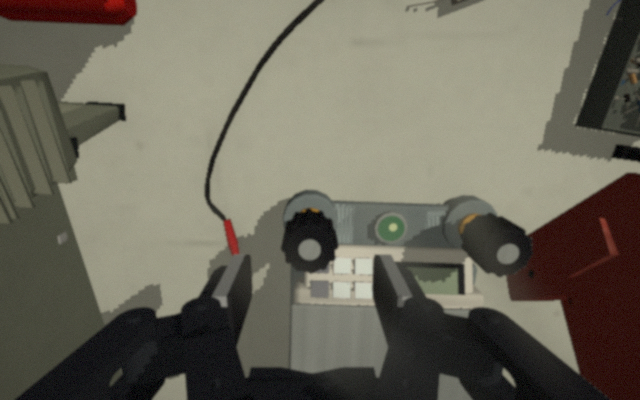

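The view shows the right knob at (309,245), centred between the fingers and raised. The fingers are clear on both sides. Now I'll descend and grip.

Request:
apply_moves(
  slide=[
    [-0.0004,-0.0005,0.015],
    [0,0,0.015],
    [0,0,0.01],
    [0,0,0.006],
    [0,0,0],
    [0,0,0],
    [0,0,0],
    [0,0,0],
  ],
  turn=[
    [0,0,0],
    [0,0,0],
    [0,0,0],
    [0,0,0],
    [0,0,0],
    [0,0,0],
    [0,0,0],
    [0,0,0],
  ],
  jaw=[0.055,0.055,0.055,0.055,0.04,0.02,0.02,0.02],
  squeeze=20,
)

```text
clock: 7.8
ee_pos: [498.8, -11.1, 58.6]
eef_rot: [0.0, -0.0, 1.0, -0.0]
force: [-1.2, -3.2, -0.7]
gripper_width: 0.358
gripper_force: 21.0
```

```bash
python3 -c "
from cell import bot;s=bot.sense();print(s['ee_pos'],s['force'],s['moment'],s['gripper_width'],s['gripper_force'])"
```

```text
[498.77086605 -11.14013923  58.63335757] [-1.19578562 -3.20991092 -0.74149097] [-0.47414539  0.20251168 -0.02154232] 0.3581918553587531 20.974152088165283
```

Request:
apply_moves(
  slide=[
    [0,-0.0005,0],
    [0,0,0.00018],
    [0,0,0.00018],
    [0,0,0.00018],
    [0,0,0.00018],
    [0,0,0.00018],
    [0,0,0.00018],
    [0,0,0.00018],
    [0,0,0],
  ],
  turn=[
    [0,0,0],
    [0,0,8],
    [0,0,8],
    [0,0,8],
    [0,0,8],
    [0,0,8],
    [0,0,8],
    [0,0,8],
    [0,0,0],
  ],
  jaw=[0.02,0.02,0.02,0.02,0.02,0.02,0.02,0.02,0.02],
)

```text
clock: 8.7
ee_pos: [499.3, -10.5, 57.3]
eef_rot: [0.0, 0.47, 0.883, 0.001]
force: [-0.0, 1.4, -1.8]
gripper_width: 0.36
gripper_force: 21.0
```

```bash
cat > st.py <<'E'
from cell import bot
import numpy as np
s=bot.sense();print({k:np.round(s[k],3) for k in("clock","joint_positions","ee_pos","force","moment","gripper_width","gripper_force")})
E
python3 st.py
```

```text
{'clock': np.float64(8.7), 'joint_positions': array([-0.107,  0.408,  1.884,  0.002,  0.848, -0.701]), 'ee_pos': array([499.288, -10.51 ,  57.252]), 'force': array([-0.041,  1.433, -1.813]), 'moment': array([ 0.442, -0.135,  0.018]), 'gripper_width': np.float64(0.36), 'gripper_force': np.float64(20.978)}
```

Request:
apply_moves(
  slide=[
    [0,0,0.00018],
    [0,0,0.00018],
    [0,0,0.00018],
    [0,0,0.00018],
    [0,0,0.00018],
    [0,0,0.00018],
    [0,0,0],
  ],
  turn=[
    [0,0,8],
    [0,0,8],
    [0,0,8],
    [0,0,8],
    [0,0,8],
    [0,0,8],
    [0,0,0],
  ],
  jaw=[0.02,0.02,0.02,0.02,0.02,0.02,0.02],
)

```text
clock: 9.4
ee_pos: [500.2, -10.5, 56.2]
eef_rot: [0.0, 0.787, 0.617, 0.001]
force: [2.4, 4.9, -2.2]
gripper_width: 0.36
gripper_force: 20.9
```

```bash
python3 st.py
```

```text
{'clock': np.float64(9.4), 'joint_positions': array([-0.107,  0.41 ,  1.885,  0.002,  0.844,  0.134]), 'ee_pos': array([500.194, -10.491,  56.229]), 'force': array([ 2.385,  4.878, -2.174]), 'moment': array([ 0.63 , -0.533, -0.029]), 'gripper_width': np.float64(0.36), 'gripper_force': np.float64(20.867)}
```

Request:
apply_moves(
  slide=[
    [0.0009,0.0002,0.00018],
    [0,0,0.0001],
    [0,0,0.0001],
    [0,0,0],
    [0,0,0],
    [0,0,0],
  ],
  turn=[
    [0,0,8],
    [0,0,8],
    [0,0,8],
    [0,0,8],
    [0,0,8],
    [0,0,0],
  ],
  jaw=[0.02,0.02,0.02,0.02,0.02,0.02],
)

```text
clock: 10.0
ee_pos: [500.8, -10.6, 55.7]
eef_rot: [0.001, 0.95, 0.311, 0.001]
force: [4.2, 0.7, -5.8]
gripper_width: 0.364
gripper_force: 20.7
```

```bash
python3 st.py
```

```text
{'clock': np.float64(10.0), 'joint_positions': array([-0.106,  0.411,  1.884,  0.   ,  0.843,  0.832]), 'ee_pos': array([500.838, -10.582,  55.737]), 'force': array([ 4.236,  0.678, -5.843]), 'moment': array([ 0.091, -0.746, -0.044]), 'gripper_width': np.float64(0.364), 'gripper_force': np.float64(20.672)}
```

Request:
apply_moves(
  slide=[
    [0.0003,0.0002,0.0003],
    [0.0003,0.0002,0.0003],
    [0,0,0],
  ],
  turn=[
    [0,0,0],
    [0,0,0],
    [0,0,0],
  ],
  jaw=[0.02,0.02,0.02],
)

```text
clock: 10.3
ee_pos: [500.8, -10.6, 55.4]
eef_rot: [0.0, 0.951, 0.311, 0.001]
force: [3.9, 0.8, -0.1]
gripper_width: 0.36
gripper_force: 21.1
```

```bash
python3 st.py
```

```text
{'clock': np.float64(10.3), 'joint_positions': array([-0.105,  0.412,  1.883, -0.   ,  0.844,  0.834]), 'ee_pos': array([500.848, -10.587,  55.445]), 'force': array([ 3.855,  0.835, -0.093]), 'moment': array([-0.014, -0.67 ,  0.024]), 'gripper_width': np.float64(0.36), 'gripper_force': np.float64(21.07)}
```

Request:
apply_moves(
  slide=[
    [0.0003,0.0002,0.0001],
    [0,0,0.0001],
    [0,0,0.0001],
    [0,0,0],
    [0,0,0],
  ],
  turn=[
    [0,0,8],
    [0,0,8],
    [0,0,8],
    [0,0,4],
    [0,0,0],
  ],
  jaw=[0.02,0.02,0.02,0.02,0.02],
)

```text
clock: 10.8
ee_pos: [501.1, -10.8, 55.3]
eef_rot: [0.0, 0.997, 0.071, 0.001]
force: [4.3, -1.6, 2.1]
gripper_width: 0.36
gripper_force: 21.2
```

```bash
python3 st.py
```

```text
{'clock': np.float64(10.8), 'joint_positions': array([-1.050e-01,  4.130e-01,  1.883e+00, -1.000e-03,  8.440e-01,
        1.324e+00]), 'ee_pos': array([501.099, -10.825,  55.27 ]), 'force': array([ 4.28 , -1.56 ,  2.066]), 'moment': array([-0.294, -0.548,  0.021]), 'gripper_width': np.float64(0.36), 'gripper_force': np.float64(21.243)}
```

Request:
apply_moves(
  slide=[
    [0,0,0],
    [0,0,0],
    [0,0,-0.015],
    [0,0,-0.015],
    [-0.0025,0,-0.008],
    [0,0,0],
    [0,0,0],
    [0,0,0],
    [0,0,0],
    [0,0,0],
  ],
  turn=[
    [0,0,0],
    [0,0,0],
    [0,0,0],
    [0,0,0],
    [0,0,0],
    [0,0,0],
    [0,0,0],
    [0,0,0],
    [0,0,0],
    [0,0,0],
  ],
  jaw=[0.055,0.055,0.055,0.055,0.055,0,0,0,0,0],
)

```text
clock: 11.8
ee_pos: [497.5, -10.7, 92.2]
eef_rot: [-0.0, 0.998, 0.07, -0.001]
force: [0.2, -0.7, -0.7]
gripper_width: 0.003
gripper_force: 0.0
```

Request:
apply_moves(
  slide=[
    [0,0,0.012],
    [0,0,0.005],
    [0,0,0.001],
    [0,0,0],
    [0,0,0],
  ],
  turn=[
    [0,0,0],
    [0,0,0],
    [0,0,0],
    [0,0,0],
    [0,0,0],
  ],
  jaw=[0,0,0,0,0],
)

```text
clock: 12.3
ee_pos: [498.0, -10.8, 74.9]
eef_rot: [0.0, 0.998, 0.07, 0.0]
force: [0.0, -0.1, 0.0]
gripper_width: 0.0
gripper_force: 0.0
```

Request:
apply_moves(
  slide=[
    [0,0,0.001],
    [0,0,0],
  ],
  turn=[
    [0,0,0],
    [0,0,0],
  ],
  jaw=[0,0],
)

```text
clock: 12.5
ee_pos: [497.9, -10.7, 73.9]
eef_rot: [0.0, 0.998, 0.07, 0.0]
force: [-0.3, -0.2, 0.7]
gripper_width: -0.001
gripper_force: 0.0
```

Request:
apply_moves(
  slide=[
    [0,0,0.0005],
    [0,0,0],
  ],
  turn=[
    [0,0,0],
    [0,0,0],
  ],
  jaw=[0,0],
)

```text
clock: 12.7
ee_pos: [497.8, -10.7, 73.3]
eef_rot: [0.0, 0.998, 0.07, 0.0]
force: [0.6, -0.4, -0.0]
gripper_width: -0.004
gripper_force: 0.0
```

Request:
apply_moves(
  slide=[
    [0,0,0.0003],
    [0,0,0],
  ],
  turn=[
    [0,0,0],
    [0,0,0],
  ],
  jaw=[0,0],
)

```text
clock: 12.9
ee_pos: [497.8, -10.7, 72.9]
eef_rot: [0.0, 0.998, 0.07, -0.0]
force: [-0.4, -0.7, -0.0]
gripper_width: -0.0
gripper_force: 0.0
```

Request:
apply_moves(
  slide=[
    [0,0,0.0003],
    [0,0,0],
  ],
  turn=[
    [0,0,0],
    [0,0,0],
  ],
  jaw=[0,0],
)

```text
clock: 13.1
ee_pos: [497.8, -10.7, 72.7]
eef_rot: [0.0, 0.998, 0.07, 0.0]
force: [-0.9, -0.6, 1.4]
gripper_width: -0.003
gripper_force: 0.8
```

Request:
apply_moves(
  slide=[
    [0,0,0.0003],
    [0,0,0],
  ],
  turn=[
    [0,0,0],
    [0,0,0],
  ],
  jaw=[0,0],
)

```text
clock: 13.3
ee_pos: [497.8, -10.8, 72.6]
eef_rot: [0.0, 0.998, 0.07, 0.0]
force: [-1.2, 0.9, 5.0]
gripper_width: -0.002
gripper_force: 2.3
```

Request:
apply_moves(
  slide=[
    [0,0,-0.005],
    [0,0,-0.025],
    [0,0,-0.04],
    [0,0,-0.04],
    [0,0,-0.04],
    [0,0,-0.02],
    [0,0,0],
    [0,0,0],
    [0,0,0],
    [0,0,0],
  ],
  turn=[
    [0,0,0],
    [0,0,-8],
    [0,0,-8],
    [0,0,-8],
    [0,0,-8],
    [0,0,-8],
    [0,0,-8],
    [0,0,-8],
    [0,0,-8],
    [0,0,-8],
  ],
  jaw=[0,0,0.085,0.085,0.085,0.085,0.085,0.085,0.085,0.085],
)

```text
clock: 14.3
ee_pos: [497.6, -10.7, 242.5]
eef_rot: [0.0, 0.764, 0.645, 0.0]
force: [0.1, -0.5, 0.0]
gripper_width: 0.996
gripper_force: 0.0
```

Request:
apply_moves(
  slide=[
    [0,0,0],
    [0,0,0],
    [0,0,0],
    [0,0,0],
    [0,0,0],
    [0,0,0],
    [0,0,0],
    [0,0,0],
    [0,0,0],
    [0,0,0],
  ],
  turn=[
    [0,0,-8],
    [0,0,-8],
    [0,0,-8],
    [0,0,-8],
    [0,0,-8],
    [0,0,-8],
    [0,0,-8],
    [0,0,-8],
    [0,0,-8],
    [0,0,-8],
  ],
  jaw=[0.085,0.085,0.085,0.085,0.085,0.085,0.085,0.085,0.085,0.085],
)

```text
clock: 15.3
ee_pos: [497.6, -10.7, 242.3]
eef_rot: [-0.0, 0.17, 0.985, 0.0]
force: [-0.4, -0.0, -0.8]
gripper_width: 0.993
gripper_force: 0.0
```

```bash
python3 look.py pics/w3.png; python3 - <<'E'
from h import *
from cell import bot
d=np.load("wrist.npy",allow_pickle=True).item();P=cloud(d)
for lo,hi in((-50,30),(60,130)):
    k=(d["range_z"]>0)&(P[...,2]>66)&(P[...,2]<90)&(P[...,0]>470)&(P[...,0]<530)&(P[...,1]>lo)&(P[...,1]<hi)
    Q=P[k]; 
    if len(Q): Q=Q[Q[:,2]>np.percentile(Q[:,2],95)-4]; print(len(Q),np.percentile(Q,2,0).round(1),np.percentile(Q,98,0).round(1),np.median(Q,0).round(1))
print(delta(bot.sense(),[382,210,200],85))
E
```

```text
{'clock': np.float64(15.35), 'joint_positions': array([-0.106,  0.19 ,  1.643,  0.   ,  1.308, -1.34 ]), 'ee_pos': array([497.611, -10.673, 242.283]), 'force': array([ 0.229,  0.616, -0.158]), 'moment': array([0.003, 0.009, 0.001])} [428.51772994  14.86084507 385.08887918] 338.54441999672997
741 [485.6 -23.4  71.3] [511.9   3.   75.4] [498.6 -10.1  73.6]
823 [489.6  85.9  71.3] [516.1 112.3  75.4] [502.6  99.   73.8]
(array([182.2, 169.9,  42.3]), np.float64(70.6600175394685), np.float64(-14.339982460531502))
```

Request:
apply_moves(
  slide=[
    [0.0364,0.034,0],
    [0.0364,0.034,0],
    [0.0364,0.034,0],
    [0.0364,0.034,0],
    [0.0364,0.034,0.01],
    [0,0,0.015],
    [0,0,0.015],
    [0,0,0],
  ],
  turn=[
    [0,0,0],
    [0,0,0],
    [0,0,0],
    [0,0,0],
    [0,0,0],
    [0,0,-7],
    [0,0,-7.3],
    [0,0,0],
  ],
  jaw=[0.085,0.085,0.085,0.085,0.085,0.085,0.085,0.085],
)

```text
clock: 16.15
ee_pos: [383.1, 210.5, 200.9]
eef_rot: [-0.002, 0.049, 0.999, -0.001]
force: [-0.5, -0.4, 0.6]
gripper_width: 0.995
gripper_force: 0.0
```

```bash
python3 look.py pics/w4.png; python3 - <<'E'
from h import *
from cell import bot
d=np.load("wrist.npy",allow_pickle=True).item();P=cloud(d)
m=(d["range_z"]>0)&(P[...,2]>20)&(P[...,2]<33)&(P[...,0]>310)&(P[...,0]<465)&(P[...,1]>150)&(P[...,1]<270)
Q=np.ascontiguousarray(P[m][:,:2].astype(np.float32));print(len(Q),cv2.minAreaRect(Q))
for x in range(330,456,10):
    k=m&(abs(P[...,0]-x)<2); q=P[k]
    if len(q): print(x,len(q),q[:,1].min().round(1),q[:,1].max().round(1),q[:,2].max().round(1))
print(bot.sense()["ee_pos"])
E
```

```text
{'clock': np.float64(16.2), 'joint_positions': array([ 0.405,  0.144,  1.816, -0.   ,  1.184, -1.064]), 'ee_pos': array([384.146, 210.455, 201.883]), 'force': array([-0.245, -0.264,  0.168]), 'moment': array([-0.023,  0.016, -0.023])} [310.64198448 218.87467884 343.97197058] 338.54441999672997
1286 ((395.25555419921875, 209.39334106445312), (55.67570495605469, 129.0196075439453), 81.09800720214844)
330 94 191.5 218.0 31.2
340 191 191.8 245.8 31.5
350 16 189.7 242.6 25.5
360 15 188.4 241.0 26.1
370 14 186.4 240.3 25.9
380 14 185.0 238.5 26.2
390 16 183.8 236.9 25.3
400 16 181.7 235.1 25.8
410 16 180.3 233.4 25.6
420 13 179.2 231.5 25.7
430 11 177.0 230.9 25.3
440 63 176.1 229.0 25.4
[384.14578981 210.45468759 201.88346404]
```

View pics/w4.png

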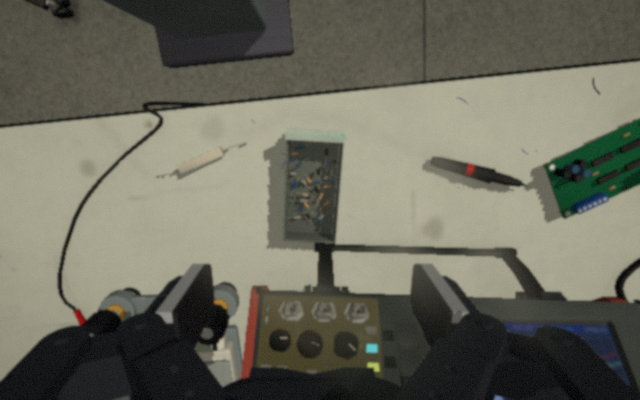

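The drawer spans about (283,140)–(343,245), front plate at the top, with yaw about −8.6°. The scope's tilt bar is just beyond its back end.

```bash
python3 - <<'E'
from h import *
from cell import bot
print(delta(bot.sense(),[381,211.5,6],81.4))
E
```

```text
(array([  2.8,   0.9, 195.9]), np.float64(84.13909581699237), np.float64(2.7390958169923465))
```

Request:
apply_moves(
  slide=[
    [0.0028,0.0009,0],
    [0,0,0.03],
    [0,0,0.035],
    [0,0,0.035],
    [0,0,0.03],
    [0,0,0.02],
    [0,0,0.01],
    [0,0,0],
  ],
  turn=[
    [0,0,0],
    [0,0,2.7],
    [0,0,0],
    [0,0,0],
    [0,0,0],
    [0,0,0],
    [0,0,0],
    [0,0,0],
  ],
  jaw=[0.085,0.085,0.085,0.085,0.085,0.085,0.085,0.085],
)

```text
clock: 17.0
ee_pos: [382.5, 211.3, 42.0]
eef_rot: [-0.001, 0.074, 0.997, -0.0]
force: [-0.4, 0.1, 0.3]
gripper_width: 0.994
gripper_force: 0.0
```

Request:
apply_moves(
  slide=[
    [0,0,0.015],
    [0,0,0.012],
    [0,0,0.008],
    [0,0,0],
  ],
  turn=[
    [0,0,0],
    [0,0,0],
    [0,0,0],
    [0,0,0],
  ],
  jaw=[0.085,0.085,0.085,0.085],
)

```text
clock: 17.4
ee_pos: [382.8, 211.7, 7.6]
eef_rot: [0.0, 0.073, 0.997, 0.0]
force: [-0.5, 0.5, -0.2]
gripper_width: 0.997
gripper_force: 0.0
```

Request:
apply_moves(
  slide=[
    [0,0,0],
    [0,0,0],
    [0,0,0],
    [0,0,0],
    [0,0,0],
  ],
  turn=[
    [0,0,0],
    [0,0,0],
    [0,0,0],
    [0,0,0],
    [0,0,0],
  ],
  jaw=[0.065,0.06,0.045,0.045,0.045],
  squeeze=25,
)

```text
clock: 17.9
ee_pos: [382.9, 211.9, 8.2]
eef_rot: [0.001, 0.073, 0.997, 0.0]
force: [-1.3, -0.9, 5.2]
gripper_width: 0.624
gripper_force: 25.8
```

Request:
apply_moves(
  slide=[
    [0,0,-0.003],
    [0,0,-0.006],
    [0,0,-0.015],
    [0,0,-0.025],
    [0,0,-0.03],
    [0,0,-0.035],
    [0,0,-0.04],
    [0,0,-0.04],
    [0,0,-0.028],
    [0,0,0],
  ],
  turn=[
    [0,0,0],
    [0,0,0],
    [0,0,0],
    [0,0,0],
    [0,0,0],
    [0,0,0],
    [0,0,0],
    [0,0,0],
    [0,0,0],
    [0,0,0],
  ],
  jaw=[0.045,0.045,0.045,0.045,0.045,0.045,0.045,0.045,0.045,0.045],
)

```text
clock: 18.9
ee_pos: [384.8, 212.8, 233.8]
eef_rot: [0.004, 0.073, 0.997, 0.002]
force: [0.6, -0.5, -1.9]
gripper_width: 0.619
gripper_force: 27.4
```

```bash
python3 st.py; python3 - <<'E'
from h import *
from cell import bot
s=bot.sense()
for p in([430,45,230],[613,42,180]):print(delta(s,p,88))
E
```

```text
{'clock': np.float64(18.9), 'joint_positions': array([ 0.409,  0.109,  1.769, -0.   ,  1.255, -1.016]), 'ee_pos': array([384.822, 212.787, 233.787]), 'force': array([ 0.627, -0.487, -1.937]), 'moment': array([-0.035, -0.016,  0.034]), 'gripper_width': np.float64(0.619), 'gripper_force': np.float64(27.364)}
(array([ -69. , -159.5,    3.6]), np.float64(81.64710937498272), np.float64(-6.352890625017267))
(array([-250.1, -136.1,   55.1]), np.float64(81.64710937498272), np.float64(-6.352890625017267))
```

Request:
apply_moves(
  slide=[
    [-0.006,-0.013,0],
    [-0.012,-0.027,0],
    [-0.012,-0.027,0],
    [-0.012,-0.027,0],
    [-0.012,-0.027,0],
    [-0.012,-0.027,0],
    [-0.015,-0.012,0],
    [-0.028,0.003,0],
    [-0.028,0.004,0],
    [-0.028,0.004,0],
  ],
  turn=[
    [0,0,0],
    [0,0,0],
    [0,0,0],
    [0,0,0],
    [0,0,0],
    [0,0,0],
    [0,0,0],
    [0,0,0],
    [0,0,0],
    [0,0,0],
  ],
  jaw=[0.045,0.045,0.045,0.045,0.045,0.045,0.045,0.045,0.045,0.045],
)

```text
clock: 19.9
ee_pos: [523.5, 39.8, 227.7]
eef_rot: [-0.002, 0.073, 0.997, -0.0]
force: [0.1, -0.9, -1.8]
gripper_width: 0.62
gripper_force: 27.3
```

Request:
apply_moves(
  slide=[
    [-0.028,0.004,0],
    [-0.028,0.004,0],
    [-0.02,0.004,0.01],
    [-0.01,0.002,0.02],
    [0,0,0.02],
    [0,0,0.01],
    [0,0,0],
    [0,0,0],
  ],
  turn=[
    [0,0,0],
    [0,0,0],
    [0,0,0],
    [0,0,0],
    [0,0,-3],
    [0,0,-3.3],
    [0,0,0],
    [0,0,0],
  ],
  jaw=[0.045,0.045,0.045,0.045,0.045,0.045,0.045,0.045],
)

```text
clock: 20.7
ee_pos: [610.2, 41.6, 168.2]
eef_rot: [-0.001, 0.019, 1.0, -0.0]
force: [-0.1, -0.2, -1.8]
gripper_width: 0.621
gripper_force: 27.3
```

```bash
python3 look.py pics/w5.png; python3 - <<'E'
from h import *
from cell import bot
print(delta(bot.sense(),[613,42,80],88))
E
```

```text
{'clock': np.float64(20.75), 'joint_positions': array([-1.000e-03,  4.090e-01,  1.511e+00,  0.000e+00,  1.222e+00,
       -1.535e+00]), 'ee_pos': array([610.851,  41.636, 169.11 ]), 'force': array([ 0.075,  0.242, -2.085]), 'moment': array([ 0.012,  0.017, -0.017])} [537.24988928  45.27529264 311.1832178 ] 338.54441999672997
(array([-2.2,  0.4, 89.1]), np.float64(87.87337960641162), np.float64(-0.12662039358838229))
```

View pics/w5.png

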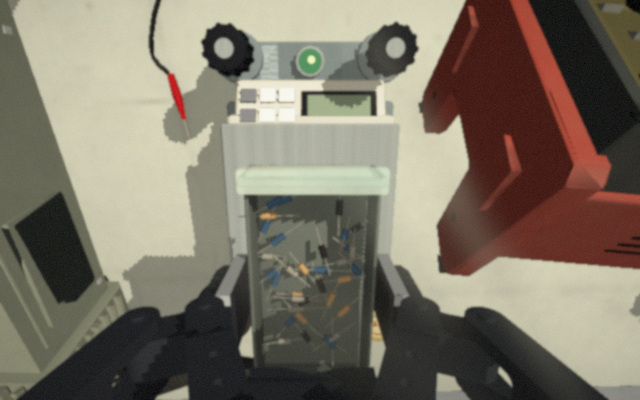

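The drawer is level in the grip and lined up with the pan. Both knobs, at (228,48) and (391,48), are level with each other. Lowering now.

Request:
apply_moves(
  slide=[
    [-0.0022,0.0004,0.01],
    [0,0,0.025],
    [0,0,0.025],
    [0,0,0.018],
    [0,0,0.01],
    [0,0,0.005],
    [0,0,0.003],
    [0,0,0],
    [0,0,0],
  ],
  turn=[
    [0,0,0],
    [0,0,0],
    [0,0,0],
    [0,0,0],
    [0,0,0],
    [0,0,0],
    [0,0,0],
    [0,0,0],
    [0,0,0],
  ],
  jaw=[0.045,0.045,0.045,0.045,0.045,0.045,0.045,0.045,0.045],
)

```text
clock: 21.65
ee_pos: [614.1, 41.9, 74.3]
eef_rot: [0.001, 0.018, 1.0, 0.0]
force: [0.1, -0.1, -0.6]
gripper_width: 0.618
gripper_force: 27.3
```

Request:
apply_moves(
  slide=[
    [0,0,0.001],
    [0,0,0.001],
    [0,0,0.001],
    [0,0,0],
  ],
  turn=[
    [0,0,0],
    [0,0,0],
    [0,0,0],
    [0,0,0],
  ],
  jaw=[0.045,0.045,0.045,0.045],
)

```text
clock: 22.05
ee_pos: [613.2, 41.9, 70.4]
eef_rot: [-0.0, 0.018, 1.0, -0.0]
force: [0.3, 0.1, -2.5]
gripper_width: 0.619
gripper_force: 27.3
```

Request:
apply_moves(
  slide=[
    [0,0,0.001],
    [0,0,0.001],
    [0,0,0],
  ],
  turn=[
    [0,0,0],
    [0,0,0],
    [0,0,0],
  ],
  jaw=[0.045,0.045,0.045],
)

```text
clock: 22.35
ee_pos: [613.2, 41.9, 68.2]
eef_rot: [-0.0, 0.018, 1.0, -0.0]
force: [1.1, -0.5, -2.0]
gripper_width: 0.621
gripper_force: 27.3
```

Request:
apply_moves(
  slide=[
    [0,0,0.0005],
    [0,0,0.0005],
    [0,0,0],
  ],
  turn=[
    [0,0,0],
    [0,0,0],
    [0,0,0],
  ],
  jaw=[0.045,0.045,0.045],
)

```text
clock: 22.65
ee_pos: [613.3, 41.9, 67.4]
eef_rot: [-0.0, 0.018, 1.0, -0.0]
force: [-0.4, 0.2, -2.3]
gripper_width: 0.62
gripper_force: 27.3
```

Request:
apply_moves(
  slide=[
    [0,0,0.0005],
    [0,0,0.0003],
    [0,0,0],
  ],
  turn=[
    [0,0,0],
    [0,0,0],
    [0,0,0],
  ],
  jaw=[0.045,0.045,0.045],
)

```text
clock: 22.95
ee_pos: [613.3, 41.9, 66.6]
eef_rot: [-0.0, 0.018, 1.0, 0.0]
force: [-0.8, 0.4, -2.5]
gripper_width: 0.62
gripper_force: 27.3
```

Request:
apply_moves(
  slide=[
    [0,0,0.0005],
    [0,0,0.0003],
    [0,0,0],
  ],
  turn=[
    [0,0,0],
    [0,0,0],
    [0,0,0],
  ],
  jaw=[0.045,0.045,0.045],
)

```text
clock: 23.25
ee_pos: [613.4, 41.9, 66.1]
eef_rot: [0.0, 0.018, 1.0, -0.0]
force: [0.3, 0.7, 0.3]
gripper_width: 0.62
gripper_force: 27.5
```

Request:
apply_moves(
  slide=[
    [0,0,0.0004],
    [0,0,0],
    [0,0,0],
  ],
  turn=[
    [0,0,0],
    [0,0,0],
    [0,0,0],
  ],
  jaw=[0.045,0.045,0.045],
)

```text
clock: 23.55
ee_pos: [613.5, 41.9, 66.0]
eef_rot: [0.0, 0.018, 1.0, -0.0]
force: [-2.0, 0.8, 5.5]
gripper_width: 0.62
gripper_force: 28.1
```

Request:
apply_moves(
  slide=[
    [0,0,-0.0004],
    [0,0,0],
    [0,0,0],
    [0,0,0],
    [0,0,-0.005],
    [0,0,-0.02],
    [0,0,-0.04],
    [0,0,-0.04],
    [0,0,-0.03],
    [0,0,0],
  ],
  turn=[
    [0,0,0],
    [0,0,0],
    [0,0,0],
    [0,0,0],
    [0,0,0],
    [0,0,0],
    [0,0,0],
    [0,0,0],
    [0,0,0],
    [0,0,0],
  ],
  jaw=[0.045,0.056,0.065,0.075,0.075,0.075,0.075,0.075,0.075,0.075],
)

```text
clock: 24.55
ee_pos: [616.9, 42.0, 206.8]
eef_rot: [0.006, 0.018, 1.0, 0.0]
force: [0.3, 0.9, 0.3]
gripper_width: 0.879
gripper_force: 0.0
```

Request:
apply_moves(
  slide=[
    [0.02,0,-0.03],
    [0.03,0,-0.02],
    [0.03,0,0],
    [0.03,0,0],
    [0.02,0,0],
    [0,0,0],
    [0,0,0],
  ],
  turn=[
    [0,0,0],
    [0,0,0],
    [0,0,0],
    [0,0,0],
    [0,0,0],
    [0,0,0],
    [0,0,0],
  ],
  jaw=[0.075,0.075,0.075,0.075,0.075,0.075,0.075],
)

```text
clock: 25.25
ee_pos: [483.4, 46.6, 250.8]
eef_rot: [0.0, 0.018, 1.0, 0.0]
force: [0.5, 0.0, 0.7]
gripper_width: 0.878
gripper_force: 0.0
```

```bash
python3 look.py pics/w6.png; python3 - <<'E'
from h import *
d=np.load("wrist.npy",allow_pickle=True).item();P=cloud(d)
for lo,hi in((-50,30),(60,130)):
    k=(d["range_z"]>0)&(P[...,2]>66)&(P[...,2]<90)&(P[...,0]>470)&(P[...,0]<530)&(P[...,1]>lo)&(P[...,1]<hi)
    Q=P[k]; print(len(Q),np.percentile(Q,2,0).round(1),np.percentile(Q,98,0).round(1),np.median(Q,0).round(1))
E
```

```text
{'clock': np.float64(25.3), 'joint_positions': array([ 0.009,  0.166,  1.652, -0.   ,  1.323, -1.526]), 'ee_pos': array([484.22 ,  46.578, 250.807]), 'force': array([-0.331,  0.02 , -0.539]), 'moment': array([-0.006,  0.035,  0.017])} [410.0281966   50.16903344 393.51060439] 338.54441999672997
736 [484.9 -23.5  67.7] [512.7   3.9  75.2] [497.8  -9.6  73.5]
743 [489.2  85.5  67.3] [516.2 112.7  75.4] [501.8  98.9  73.6]
```

View pics/w6.png

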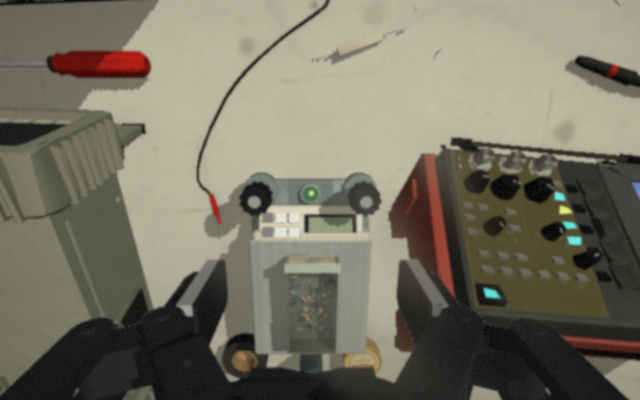

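The drawer sits flat on the pan at about (313,305), the knobs are level, and nothing else has moved. Handing in.

```bash
python3 -c "
from cell import bot;print(bot.finish_job())"
```

```text
the job is handed in; nothing more can be done
None
```

I wound the front right foot down about 3.8 mm: it stood firm when pressed and its knob is level with the left one. The drawer is on the pan, nothing else was seen to move, and the job was handed in at about 25 s; no verdict came back.

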